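Start up the counting scale and the label printer

TASK

Get the count-and-label station ready: press in the round power button of the counting scale, then tap its wide tare key so that it zeroes the empty tray on its pan, then press in the round power button of the label printer, and last tap the printer's oblong feed button for a first blank label. Press each one lightly with a fingertip and in that order; the two power buttons stay down, the tare key and the feed button spring back. Press no other key, do not touch the tray or the pan, and pick up or push aside nothing on the bench.

Things in the scene. Friction and masses are not known exactly. Their poses are not given: they have to be found in the camera images.
- scale: Counting scale, white, battery-powered, 300 mm wide, 335 deep, 3.2 kg, loose on rubber feet, left or right of the printer. Origin on the bench under the middle of its key row; x points from the operator's side to the back, y to the operator's left. Keys stand in one row on the front panel, which rises to the back at 0.2 rad and is 65 mm high at the row; the display, then the pan, lie behind.
- scale_power_top (a point): Centre of the top of the scale's round power button (22 mm diameter; top 14 mm proud of the panel when off) at the operator's left end of the key row, 112 mm from its middle. z axis points out of the panel, opposite to the press; y along the row to the operator's left. Moves down with the button.
- scale_power (a joint): Travel of the scale's power button along its press direction, m: 0 out (off) to 0.010 fully in, a hard stop. Pushing it in takes 3.5 N at first, rising to 6.5 N at the stop (1 N more at 30 mm/s); it latches: it stays where it is pushed and does not spring back. The scale is on beyond 0.004.
- tare_top (a point): Centre of the top of the tare key, the one wide key (46 mm along the row, 20 mm deep, 10 mm proud of the panel) at the operator's right end of the row, 72 mm from its middle. Axes as for scale_power_top. Moves down with the key.
- tare (a joint): Travel of the tare key, m: 0 up to 0.008 fully down, a hard stop; it springs back. It starts to move at 1.8 N, needs 4.5 N at 0.003, where it acts, and 9 N when fully down.
- key_a (a joint): Travel of the small key nearest the power button (26 x 20 mm, 10 mm proud, 62 mm left of the row's middle), m, 0 to 0.008. Not to be pressed (counts as pressed beyond 0.0025).
- key_b (a joint): The same for the small key in the middle of the row (22 mm left of the row's middle).
- key_c (a joint): The same for the small key nearest the tare key (18 mm right of the row's middle).
- pan: Steel weighing pan of the scale, 208 x 292 x 10 mm, its top 95 mm above the bench, its front edge 83 mm behind the key row; origin at the centre of its underside. Not to be touched.
- tray: Empty blue counting tray, 110 x 150 x 30 mm, standing loose on the pan; origin at the centre of its underside. Not to be touched.
- printer: Desktop label printer, battery-powered, black with a grey lid, 160 mm wide, 210 deep, 143 high, 1.6 kg, loose on rubber feet. Origin on the bench under the line of its two buttons, x from the operator's side to the back, y to the operator's left. The buttons stand on a level strip 130 mm above the bench; the lid begins 31 mm behind them and is 13 mm higher.
- printer_power_top (a point): Centre of the top of the printer's round power button (22 mm diameter, off: 14 mm proud of the strip), 42 mm to the operator's left of the printer's middle. z axis up. Moves down with the button.
- printer_power (a joint): Travel of the printer's power button, m: 0 out (off) to 0.010 fully in, a hard stop; 3.5 N at first, rising to 6.5 N; stays where it is pushed, on beyond 0.004.
- feed_top (a point): Centre of the top of the printer's oblong feed button (34 mm long across the printer, 16 mm deep, 10 mm proud), 35 mm to the operator's right of the printer's middle. z axis up. Moves down with the button.
- feed (a joint): Travel of the feed button, m: 0 up to 0.008 fully down, a hard stop; it springs back. 1.8 N to start, 4.5 N at 0.003, where it acts, 9 N fully down.
- label_roll: Roll of blank labels, 68 mm diameter, 26 mm high, lying flat and loose on the back of the printer's lid; origin at the centre of its underside.
- screwdriver: Screwdriver with a red handle lying on the bench in front of the scale.
- clamp_box: Small upright carton 55 x 55 x 70 mm at the left side of the printer; origin at the centre of its underside.
- screw_box: Carton of screws 85 x 125 x 75 mm at the operator's right; origin at the centre of its underside.
- ferrule_jar: Jar with a white cap, 56 mm diameter, 75 mm high, at the right side of the printer; origin at the centre of its underside.
- tape: Roll of black tape, 64 mm diameter, 19 mm high, lying at the operator's left; origin at the centre of its underside.

How it is judged:
On the way, in this order (a step that is already met when the one before it is completed fails the run):
1. the scale's power button is pressed in (value of joint scale_power above 0.004 m), for 0.1 s.
2. the tare key is tapped (value of joint tare above 0.003 m), for 0.03 s.
3. the printer's power button is pressed in (value of joint printer_power above 0.004 m), for 0.1 s.
4. the feed button is tapped (value of joint feed above 0.003 m), for 0.03 s.
At the end, for the whole second after the job is handed in: Both power buttons are in (over 4 mm), the tare key and feed button are up again (under 1 mm), and the scale, the printer and the loose things are within 20 mm of where they stood, the tray still on the pan (value of joint each of scale_power, printer_power above 0.004 m and value of joint each of tare, feed below 0.001 m and distance of each of scale, printer, tray, label_roll, screwdriver, clamp_box, screw_box, ferrule_jar, tape from where it was at the start of the episode below 0.02 m and z of tray in the frame of scale above 0.09 m); the robot touches nothing.
It fails at once if out of order: tare pressed with the scale off, the printer switched on before the scale, or feed pressed with the printer off ((value of joint tare above 0.003 m and value of joint scale_power below 0.004 m) or (value of joint printer_power above 0.004 m and value of joint scale_power below 0.004 m) or (value of joint feed above 0.003 m and value of joint printer_power below 0.004 m)).
It fails at once if another key of the scale is pressed (value of joint any of key_a, key_b, key_c above 0.0025 m).
It fails at once if the robot touches the tray or the pan (contact force between any of the fingers, the arm and tray above 0.5 N or contact force between any of the fingers, the arm and pan above 0.5 N).
It fails at once if the scale or the printer is pressed harder than 40 N (contact force between any of the fingers, the arm and scale above 40 N or contact force between any of the fingers, the arm and printer above 40 N).
It fails at once if anything is shifted or carried more than 20 mm, or the scale or printer lifted (8 mm) or tipped (distance of any of scale, printer, tray, label_roll, screwdriver, clamp_box, screw_box, ferrule_jar, tape from where it was at the start of the episode above 0.02 m or height (world z) of any of scale, printer above 0.008 m or angle between any of scale, printer's own z axis and vertical above 0.08 rad).
It also fails if it takes over 64 s, if anything falls off the work surface, if the arm or the gripper's body presses on something with over 40 N, if the wrist force passes 120 N, or if a joint passes its speed limit or range.

ROBOT

A 7-joint arm with a two-finger parallel gripper is mounted at the origin on the work surface. World frame = base frame: x ahead of the robot, y to its left, z up, the work surface at z = 0. Lengths are in m, angles in rad, forces in N, time in s.
With the tool pointing down it reaches from about 0.425 to 0.875 m from the base axis. Payload 4.7 kg.
Tool frame: the origin (TCP) lies at the very end of the fingers, on their centre line; the grasp point (between the pads) lies 19 mm behind it (grip_point_offset is the distance from the TCP to the grasp point, in m); x points along the fingers, z is the direction in which the jaws open and shut, and the axes are right-handed (so a half turn about x gives the same grasp; the last joint's range is limited). The gripper opens to 87 mm and grips with 3 to 60 N. Pads are 19 mm wide; open, the fingers measure 117 mm over their backs; the gripper's body (75 mm by 190 mm) begins 51 mm behind the grasp point.
Start: joints at [1.323, 0.321, -0.07, 1.45, 0.023, 1.371, -0.057], TCP at [0.168, -0.628, 0.223] pointing down, gripper open.
Joint ranges: [-2.86, 2.86], [-0.3, 2.09], [-1.38, 1.24], [0.06, 2.45], [-1.56, 4.7], [0.09, 2.05], [-2.69, 2.69]. Speed limits (rad/s): [2.57, 2.57, 3.14, 3.14, 3.14, 3.14, 3.14].

INTERFACE

Orientations are given as a rotation vector (axis times angle).
In Python, from bench import get_state, get_image, calibration, close_job, grip_point_offset gives the robot as it stands.
- The arm moves only by the tool play_rows, never from a script. Its argument "targets" is a list of rows, each an object with "claw": the closure, from 0 (fully open) to 1 (shut); "linear": the shift along the tool's x, y, z as a fraction of full scale, a list of three; "rotation": the turn, a rotation vector about the tool's x, y, z as a fraction of full scale, a list of three. In form: [{"claw": claw, "linear": [x, y, z], "rotation": [wx, wy, wz]}, ...]. A call has 1 to 10 rows; each row shifts and turns the pose as measured when the row begins, along the tool's axes as they then stand; what a row does not reach is not made up. Full scale, the value 1, is 2.5 cm for a shift and 90 degrees for a turn. A row lasts 1/12 s, in which the tool goes at most 41.7 mm and 7.16 degrees, less where a joint would pass 70% of its speed; a pose out of reach is approached as far as the arm can. A call with a number of a shift or a turn outside -1 to 1 is refused whole. A call with a gripper value outside its range is refused whole. The fingers move at their own pace and stop on an object; "newtons" is the grip in N (left out, the last holds). Time passes only in rows, so rows that do not move let the fingers close. It gives the time, the measured TCP pose, the force and the opening at its end, in the units of the state.
- get_state(): the state, without advancing time (a new reading comes with each control period).
- get_image(name): name is "scene" or "side" or "wrist"; returns the picture (480x640x3 uint8, blue, green, red); there is no depth.
- calibration(name): a dict with "fx", "fy", "cx", "cy" (pixels), "rvec" (rotation vector, rad) and "tvec" (3), from world to camera coordinates, as OpenCV has them; the wrist camera has in their place "hand_eye" (4x4, takes a point from camera to tool coordinates, whose origin is the TCP and whose axes are the tool frame's). Camera axes: x right, y down, z forward; pixel columns grow to the right and rows downward; lengths in m; the calibration is good to about 2 mm. A picture is of the moment at which its call begins: read the wrist's pose just before it. calibration takes no time and is no camera call.
- close_job(): hands the job in, once; it reports no verdict.
The state is a dict: "time": time; "joint_positions": joint angles; "qd": joint speeds; "joint_torque": joint torques, N m; "position": TCP position; "tool_rot": TCP orientation; "ft_force": force on the tool from outside, world axes, zero at the start; "torque": the same for the moment, N m; "grip_width": opening from 0.0 (shut) to 1.0 (fully open).
Only numpy, scipy, OpenCV 4.12 (cv2) and the standard library are available. Lean on these libraries where they do the work, as an engineer would, in place of code of your own. Each camera call takes 0.05 s, during which the arm holds its last target. There are 200 camera calls.

## Working session

There is one attempt and no reset: what is moved stays moved. The work goes in short steps, Python scripts to look and compute and a tool call to move; the robot and the scene stay as the last step left them, time stands still between calls to the robot, and variables do not carry over. Pictures are saved under pics/ and viewed, about 8 in all and at most 12, crops included, and the job is handed in when it is done.

Besides the shell and the picture viewer there is one more tool, called after ">>>" by a JSON object that holds its "op" and its "data", one argument or row to a line. play_rows: Moves the arm, as the interface text tells. Shift numbers are shares of 2.5 cm and turn numbers shares of 90 degrees, none past 1 either way. Its arguments: {"type":"object","properties":{"targets":{"type":"array"},"newtons":{"type":"number"}},"required":["targets"]}

```bash
mkdir -p pics
python3 - <<'E'
from bench import *
import cv2
s=get_state();print(s)
for n in("scene","side"):
    cv2.imwrite(f"pics/{n}0.png",get_image(n));print(calibration(n))
print(calibration("wrist"),grip_point_offset)
E
```

```text
{'time': 0.0, 'joint_positions': array([ 1.32309067,  0.32181347, -0.0700909 ,  1.45167051,  0.02261313,
        1.37080541, -0.05691332]), 'qd': array([ 0.00052932, -0.00134084,  0.00113655,  0.00050698,  0.00075905,
        0.00015991,  0.00169997]), 'joint_torque': array([ 3.57674198e-04, -4.91292858e+01, -4.04048776e-01, -3.12536180e+01,
       -6.42142701e-02,  4.37211629e-02,  1.94498421e-04]), 'position': array([ 0.16804316, -0.6273275 ,  0.22147002]), 'tool_rot': array([ 1.01531378,  1.32337666, -1.01352502]), 'ft_force': array([-0.46115632, -0.15114098,  0.23615991]), 'torque': array([ 0.00028777, -0.01929749,  0.03902975]), 'grip_width': 0.9953398791437602}
{'fx': 447.75407948989357, 'fy': 447.75407948989357, 'cx': 327.20144563846213, 'cy': 235.21131014301739, 'rvec': array([ 1.80671274,  1.30962037, -0.69971222]), 'tvec': array([-0.15524967, -0.19208192,  1.67805177])}
{'fx': 482.51887488191517, 'fy': 482.51887488191517, 'cx': 328.73378565548893, 'cy': 240.6351386480739, 'rvec': array([ 0.63400098, -2.42769102,  1.39271888]), 'tvec': array([0.48018702, 0.25922236, 1.08024597])}
{'fx': 338.029377264082, 'fy': 338.029377264082, 'cx': 318.80526102161065, 'cy': 238.35885518699718, 'hand_eye': array([[ 8.90670227e-04, -2.75290396e-01,  9.61360705e-01,
        -1.60863155e-01],
       [ 1.00445452e-03, -9.61360355e-01, -2.75291227e-01,
         7.51688664e-02],
       [ 9.99999099e-01,  1.21083681e-03, -5.79738363e-04,
        -8.71430629e-04],
       [ 0.00000000e+00,  0.00000000e+00,  0.00000000e+00,
         1.00000000e+00]])} 0.0187
```

View pics/scene0.png

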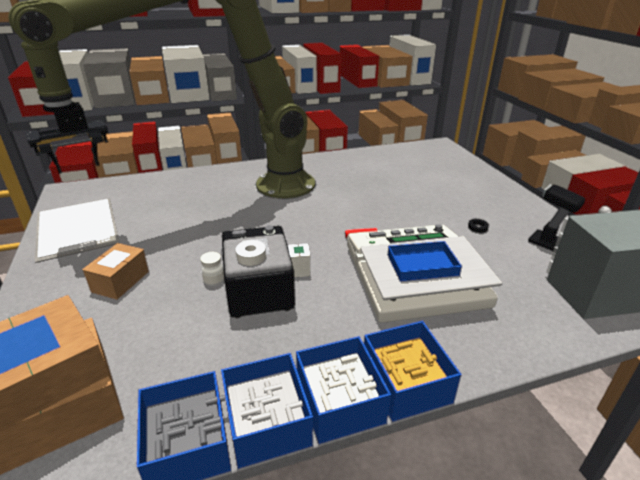

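View pics/side0.png

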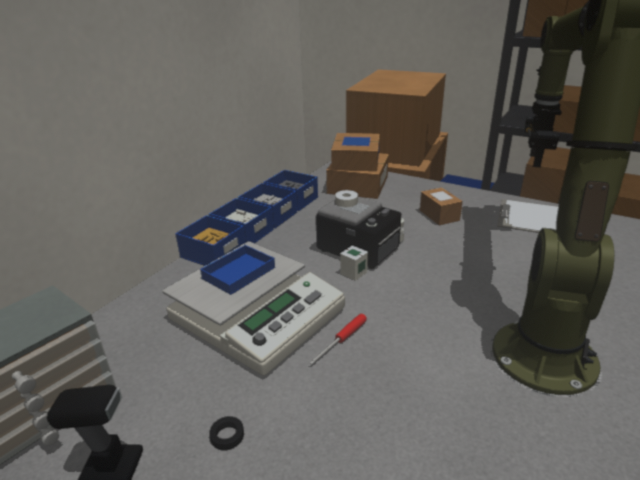

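The scene view shows the printer at about (258,265) and the scale at about (420,265). In the side view, the scale power button is near (260,338), the tare key near (314,297) and the printer buttons near (372,224) and (398,212). I'll enlarge the side view to measure these.

```bash
cat > h.py <<'E'
import numpy as np, cv2
from scipy.spatial.transform import Rotation as R
from bench import *
def ray(n,uv,st=None):
    c=calibration(n); d=np.array([(uv[0]-c['cx'])/c['fx'],(uv[1]-c['cy'])/c['fy'],1])
    if n=="wrist":
        T=R.from_rotvec(st['tool_rot']).as_matrix(); H=c['hand_eye']
        return st['position']+T@H[:3,3], T@H[:3,:3]@d
    M=cv2.Rodrigues(c['rvec'])[0]; return -M.T@c['tvec'], M.T@d
def at_z(n,uv,z,st=None):
    o,d=ray(n,uv,st); return o+d*(z-o[2])/d[2]
def proj(n,P,st=None):
    c=calibration(n)
    if n=="wrist":
        T=R.from_rotvec(st['tool_rot']).as_matrix(); H=c['hand_eye']
        p=H[:3,:3].T@(T.T@(np.array(P)-st['position'])-H[:3,3])
    else: p=cv2.Rodrigues(c['rvec'])[0]@np.array(P)+c['tvec']
    return np.array([c['fx']*p[0]/p[2]+c['cx'],c['fy']*p[1]/p[2]+c['cy']])
E
python3 - <<'E'
from h import *
im=cv2.imread("pics/side0.png")[180:380,220:420]
cv2.imwrite("pics/side_c.png",cv2.resize(im,(600,600),interpolation=cv2.INTER_CUBIC))
print(at_z("side",(260,338),.079),at_z("side",(314,297),.075),at_z("side",(372,223),.144),at_z("side",(398,212),.14))
T=R.from_rotvec(get_state()['tool_rot']).as_matrix();print(T)
E
```

```text
[0.53480127 0.32560819 0.079     ] [0.51195634 0.14137589 0.075     ] [ 0.49782458 -0.14869156  0.144     ] [ 0.46366597 -0.25249249  0.14      ]
[[-5.54735431e-04  9.65921852e-01  2.58833282e-01]
 [ 1.62146138e-03  2.58833850e-01 -9.65920498e-01]
 [-9.99998532e-01 -1.16142152e-04 -1.70978929e-03]]
```

View pics/side_c.png

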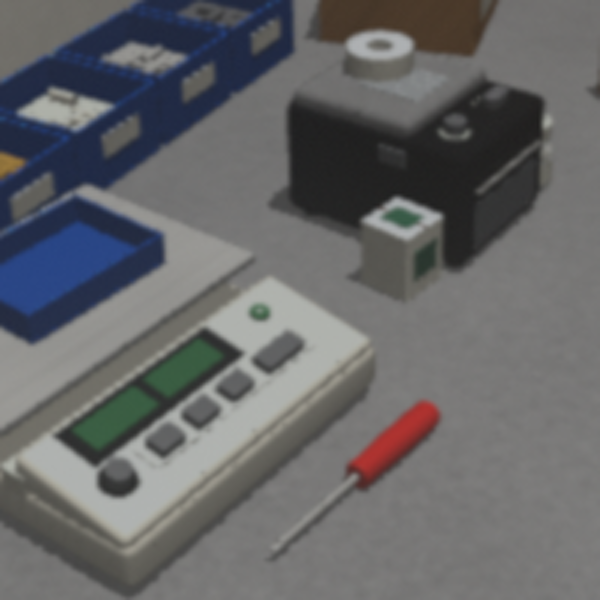

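Run:
```python
from h import *
P=[at_z("side",(259.7,336.7),.079),at_z("side",(313.3,296.7),.075),at_z("side",(372,220.3),.144),at_z("side",(383.3,212),.14)]
for a,b in((P[0],P[1]),(P[2],P[3])):
    d=(a-b)[:2];print(a,b,np.linalg.norm(d),"yaw",np.arctan2(-d[0],d[1]))
```

```text
[0.53786892 0.32258289 0.079     ] [0.51406421 0.14115637 0.075     ] 0.18298154590134738 yaw -0.1304633149265105
[ 0.50473465 -0.16325193  0.144     ] [ 0.50126339 -0.23256732  0.14      ] 0.06940226231931826 yaw -0.050037452309181614
```

>>> {"op": "play_rows", "data": {
  "targets": [
    {"claw": 1, "linear": [-0.1, 0.98, -0.85], "rotation": [0, 0, 0]},
    {"claw": 1, "linear": [-0.1, 0.98, -0.85], "rotation": [0, 0, 0]},
    {"claw": 1, "linear": [-0.1, 0.98, -0.85], "rotation": [0, 0, 0]},
    {"claw": 1, "linear": [-0.1, 0.98, -0.85], "rotation": [0, 0, 0]},
    {"claw": 1, "linear": [-0.1, 0.98, -0.85], "rotation": [0, 0, 0]},
    {"claw": 1, "linear": [-0.1, 0.98, -0.85], "rotation": [0, 0, 0]},
    {"claw": 1, "linear": [-0.1, 0.98, -0.85], "rotation": [0, 0, 0]},
    {"claw": 1, "linear": [-0.1, 0.98, -0.85], "rotation": [0, 0, 0]}
  ],
  "newtons": 20
}}

```text
time: 0.77
position: [0.31, -0.4087, 0.2349]
tool_rot: [1.03, 1.328, -1.029]
ft_force: [1.0, -0.7, 0.4]
grip_width: 0.476
```

>>> {"op": "play_rows", "data": {
  "targets": [
    {"claw": 1, "linear": [-0.2, 0.98, -0.85], "rotation": [0, 0, 0]},
    {"claw": 1, "linear": [-0.2, 0.98, -0.85], "rotation": [0, 0, 0]},
    {"claw": 1, "linear": [-0.2, 0.98, -0.85], "rotation": [0, 0, 0]},
    {"claw": 1, "linear": [-0.2, 0.98, -0.85], "rotation": [0, 0, 0]},
    {"claw": 1, "linear": [-0.2, 0.5, -0.85], "rotation": [0.062, 0, 0]},
    {"claw": 1, "linear": [-0.2, 0, -0.85], "rotation": [0.062, 0, 0]},
    {"claw": 1, "linear": [0, 0, 0], "rotation": [0.062, 0, 0]},
    {"claw": 1, "linear": [0, 0, 0], "rotation": [0.062, 0, 0]},
    {"claw": 1, "linear": [0, 0, 0], "rotation": [0, 0, 0]}
  ]
}}

```text
time: 1.52
position: [0.3958, -0.238, 0.2648]
tool_rot: [1.317, 1.155, -1.32]
ft_force: [0.3, 1.1, 0.2]
grip_width: 0.006
```

Run:
```python
from h import *
s=get_state();im=get_image("wrist");cv2.imwrite("pics/w1.png",im)
np.save("w1.npy",np.r_[s['position'],s['tool_rot']])
T=R.from_rotvec(s['tool_rot']).as_matrix()
print(s['time'],s['position'],T,s['ft_force'],s['grip_width'])
for p in([.5047,-.163,.144],[.5013,-.2326,.14],s['position']):print(proj("wrist",p,s))
```

```text
1.5167 [ 0.39576604 -0.2380099   0.26477999] [[-0.01186221  0.98942814 -0.14453806]
 [ 0.01173592 -0.14440051 -0.98944973]
 [-0.99986077 -0.01343335 -0.00989895]] [0.26447465 1.13628213 0.16408187] 0.0060787533545753085
[206.24758486 109.70839924]
[295.29907047 101.00589115]
[320.35249878 291.63244013]
```

View pics/w1.png

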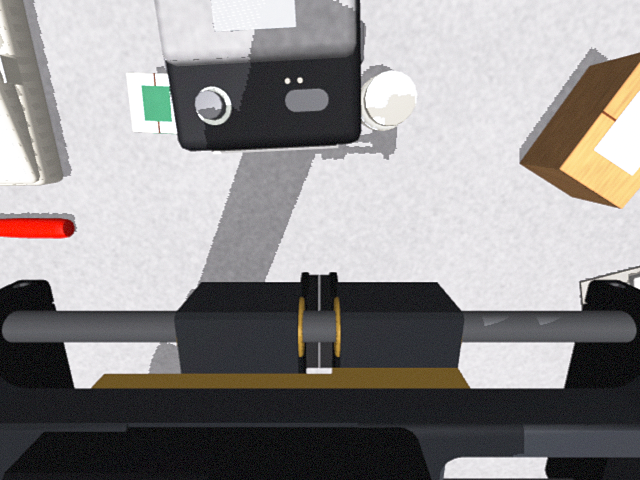

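The wrist view shows the printer's power button top at about (211,104) and the feed button at about (307,99). Both are within 12 px of the predicted points.

```bash
cat >> h.py <<'E'
def tool_delta(goal,s): return R.from_rotvec(s['tool_rot']).as_matrix().T@(np.array(goal)-s['position'])/.025
E
python3 - <<'E'
from h import *
s=get_state();a=at_z("wrist",(211,104),.144,s);b=at_z("wrist",(307,99.5),.14,s)
d=(a-b)[:2];print(a,b,np.linalg.norm(d),np.arctan2(-d[0],d[1]))
# scale view pose
print(tool_delta([.43,.23,.25],s))
E
```

```text
[ 0.50777633 -0.16755797  0.144     ] [ 0.50088389 -0.2417333   0.14      ] 0.07449486376176033 -0.09265490898508333
[  0.79126697  -1.26877582 -18.73167024]
```

>>> {"op": "play_rows", "data": {
  "targets": [
    {"claw": 1, "linear": [0.04, 0.2, -0.97], "rotation": [0, 0, 0]},
    {"claw": 1, "linear": [0.04, 0.2, -0.97], "rotation": [0, 0, 0]},
    {"claw": 1, "linear": [0.04, 0.2, -0.97], "rotation": [0, 0, 0]},
    {"claw": 1, "linear": [0.04, 0.2, -0.97], "rotation": [0, 0, 0]},
    {"claw": 1, "linear": [0.04, 0.2, -0.97], "rotation": [0, 0, 0]},
    {"claw": 1, "linear": [0.04, 0.2, -0.97], "rotation": [0, 0, 0]},
    {"claw": 1, "linear": [0.04, 0.2, -0.97], "rotation": [0, 0, 0]},
    {"claw": 1, "linear": [0.04, 0.2, -0.97], "rotation": [0, 0, 0]},
    {"claw": 1, "linear": [0.04, 0.2, -0.97], "rotation": [0, 0, 0]}
  ]
}}

```text
time: 2.32
position: [0.4686, -0.0311, 0.2537]
tool_rot: [1.309, 1.163, -1.317]
ft_force: [-0.2, -0.0, 0.4]
grip_width: 0.006
```

>>> {"op": "play_rows", "data": {
  "targets": [
    {"claw": 1, "linear": [0.04, -0.3, -0.97], "rotation": [0, 0, 0]},
    {"claw": 1, "linear": [0.04, -0.3, -0.97], "rotation": [0, 0, 0]},
    {"claw": 1, "linear": [0.04, -0.3, -0.97], "rotation": [0, 0, 0]},
    {"claw": 1, "linear": [0.04, -0.3, -0.97], "rotation": [0, 0, 0]},
    {"claw": 1, "linear": [0.04, -0.3, -0.97], "rotation": [0, 0, 0]},
    {"claw": 1, "linear": [0.04, -0.3, -0.97], "rotation": [0, 0, 0]},
    {"claw": 1, "linear": [0.04, -0.3, -0.97], "rotation": [0, 0, 0]},
    {"claw": 1, "linear": [0.04, -0.3, -0.97], "rotation": [0, 0, 0]},
    {"claw": 1, "linear": [0, -0.3, -0.8], "rotation": [0, 0, 0]},
    {"claw": 1, "linear": [0, 0, 0], "rotation": [0, 0, 0]}
  ]
}}

```text
time: 3.15
position: [0.4264, 0.2002, 0.2467]
tool_rot: [1.289, 1.184, -1.295]
ft_force: [-0.5, 0.9, 0.2]
grip_width: 0.005
```

Run:
```python
from h import *
s=get_state();im=get_image("wrist");cv2.imwrite("pics/w2.png",im)
np.save("w2.npy",np.r_[s['position'],s['tool_rot']])
print(s['time'],s['position'],s['ft_force'],s['tool_rot'])
for p in([.538,.3226,.079],[.514,.141,.075]):print(proj("wrist",p,s))
```

```text
3.15 [0.42639656 0.20016527 0.2466792 ] [-0.50870918  0.87059023  0.15980969] [ 1.28934929  1.1839218  -1.29527617]
[176.06711712 110.89603498]
[376.41527627 116.45954921]
```

View pics/w2.png

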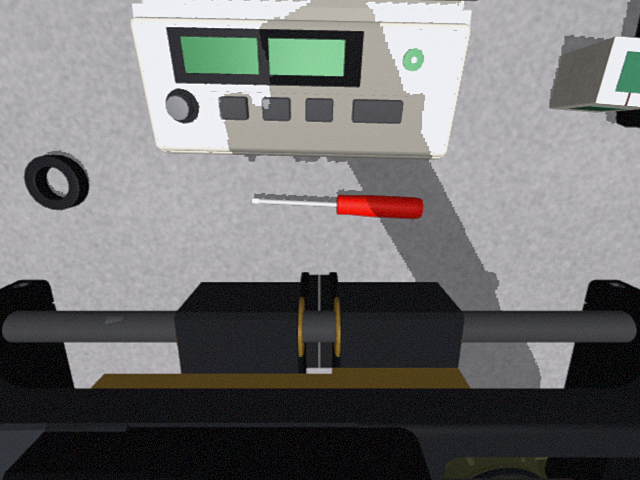

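The wrist view shows the scale power button top at about (178,105) and the tare key top at about (377,110), with the screwdriver in front, clear of the row.

Run:
```python
from h import *
s=get_state();a=at_z("wrist",(178,105.5),.079,s);b=at_z("wrist",(377,110.5),.075,s)
d=(a-b)[:2];y=np.arctan2(-d[0],d[1]);print(a,b,np.linalg.norm(d),y)
n=np.array([-np.sin(.2)*np.cos(y),-np.sin(.2)*np.sin(y),np.cos(.2)])
np.savez("pts.npz",sp=a,ta=b,n=n,pp=[.507,-.167,.144],fe=[.501,-.241,.14])
T=R.from_rotvec(s['tool_rot']).as_matrix();print(T,n)
print(tool_delta(a+.03*n,s))
```

```text
[0.54322176 0.31680226 0.079     ] [0.51964384 0.13742742 0.075     ] 0.18091780274977448 -0.1306956710770532
[[-0.01978996  0.9938999  -0.10849586]
 [ 0.01546692 -0.10819979 -0.99400884]
 [-0.99968452 -0.02134949 -0.0132313 ]] [-0.19697497  0.02589136  0.98006658]
[ 5.50721145  3.98068085 -5.16667332]
```

>>> {"op": "play_rows", "data": {
  "targets": [
    {"claw": 1, "linear": [0.4, 0.65, -0.86], "rotation": [0, 0, 0.065]},
    {"claw": 1, "linear": [0.4, 0.65, -0.86], "rotation": [0, 0, 0.065]},
    {"claw": 1, "linear": [0.5, 0.6, -0.86], "rotation": [0, 0, 0]},
    {"claw": 1, "linear": [0.5, 0.6, -0.86], "rotation": [0, 0, 0]},
    {"claw": 1, "linear": [0.5, 0.6, -0.86], "rotation": [0, 0, 0]},
    {"claw": 1, "linear": [0, 0, 0], "rotation": [0, 0, 0]}
  ]
}}

```text
time: 3.7
position: [0.5325, 0.2861, 0.1989]
tool_rot: [1.372, 0.993, -1.143]
ft_force: [-0.4, -0.6, -1.5]
grip_width: 0.004
```

```bash
cat > t.py <<'E'
from h import *
import sys
z=np.load("pts.npz");s=get_state();T=R.from_rotvec(s['tool_rot']).as_matrix()
P=dict(sp=np.array([.541,.319,.079]),ta=np.array([.517,.139,.075]),pp=z['pp'],fe=z['fe'])[sys.argv[1]]
n=z['n'] if sys.argv[1] in("sp","ta") else np.array([0,0,1.])
h=float(sys.argv[2])
print(s['time'],s['position'],s['ft_force'],"height over top mm",1e3*n@(s['position']-P),"lateral mm",1e3*((s['position']-P)-n*(n@(s['position']-P))))
print("delta rows",tool_delta(P+h*n,s),"tilt err (rot frac)",np.cross([1,0,0],T.T@-n)/(np.pi/2))
E
python3 t.py sp .012
```

```text
3.7 [0.53254568 0.28605021 0.19890529] [-0.39849766 -0.5952132  -1.5148767 ] height over top mm 118.32733845782617 lateral mm [ 14.85320292 -36.01344707   3.93661678]
delta rows [ 4.25452336 -0.78543679 -1.35050266] tilt err (rot frac) [ 0.         -0.00197001 -0.00226675]
```

>>> {"op": "play_rows", "data": {
  "targets": [
    {"claw": 1, "linear": [0.5, -0.3, -0.5], "rotation": [0, 0, 0]},
    {"claw": 1, "linear": [0.8, -0.25, -0.5], "rotation": [0, 0, 0]},
    {"claw": 1, "linear": [0.8, -0.2, -0.3], "rotation": [0, 0, 0]},
    {"claw": 1, "linear": [0.8, 0, 0], "rotation": [0, 0, 0]},
    {"claw": 1, "linear": [0.8, 0, 0], "rotation": [0, 0, 0]},
    {"claw": 1, "linear": [0.3, 0, 0], "rotation": [0, 0, 0]},
    {"claw": 1, "linear": [0, 0, 0], "rotation": [0, 0, 0]}
  ]
}}

```text
time: 4.28
position: [0.5438, 0.3055, 0.0864]
tool_rot: [1.362, 0.993, -1.158]
ft_force: [-0.2, -0.0, 0.6]
grip_width: 0.004
```

```bash
python3 t.py sp 0
python3 - <<'E'
from h import *
s=get_state();im=get_image("wrist");print(s['grip_width'])
side=get_image("side")[270:400,190:350]
cv2.imwrite("pics/p1.png",np.hstack([im[120:420,160:480],cv2.resize(side,(369,300),interpolation=cv2.INTER_CUBIC)]))
E
```

```text
4.2833 [0.54375656 0.3055289  0.08635832] [-0.21791978 -0.04024335  0.5504543 ] height over top mm 6.319881319079282 lateral mm [  4.00142219 -13.63472572   1.16441241]
delta rows [ 0.25021804 -0.22488451 -0.52531905] tilt err (rot frac) [-0.          0.00496448  0.00426357]
0.003592433867793111
```

View pics/p1.png

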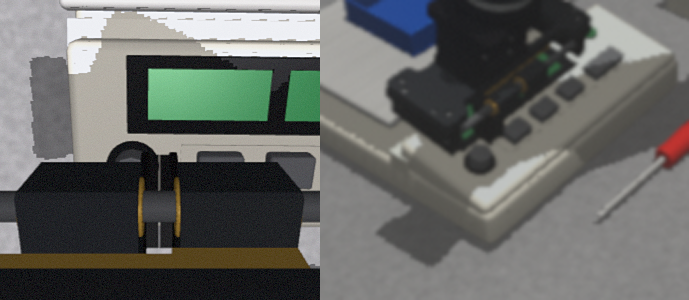

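The crop shows the shut fingertips about 13 mm to the right of the round button. That agrees with the computed lateral error, so I'll correct it.

>>> {"op": "play_rows", "data": {
  "targets": [
    {"claw": 1, "linear": [-0.2, -0.2, -0.35], "rotation": [0, 0, 0]},
    {"claw": 1, "linear": [0, 0, -0.25], "rotation": [0, 0, 0]},
    {"claw": 1, "linear": [0, 0, 0], "rotation": [0, 0, 0]},
    {"claw": 1, "linear": [0, 0, 0], "rotation": [0, 0, 0]}
  ]
}}

```text
time: 4.72
position: [0.5432, 0.3219, 0.0981]
tool_rot: [1.371, 0.988, -1.151]
ft_force: [0.0, -0.6, -0.1]
grip_width: 0.003
```

```bash
python3 t.py sp 0
python3 - <<'E'
from h import *
s=get_state();im=get_image("wrist")
side=get_image("side")[270:400,190:350]
print(proj("wrist",[.541,.319,.079],s),proj("wrist",s['position'],s))
cv2.imwrite("pics/p2.png",np.hstack([im[120:420,160:480],cv2.resize(side,(369,300),interpolation=cv2.INTER_CUBIC)]))
E
```

```text
4.7167 [0.54323079 0.32191144 0.09813512] [ 0.04387619 -0.56298333 -0.1333356 ] height over top mm 18.389665730847113 lateral mm [5.85309536 2.43530629 1.11202639]
delta rows [ 0.73563748 -0.22644054  0.1221947 ] tilt err (rot frac) [ 0.          0.00194118 -0.00091633]
[325.63537224 286.55801917] [320.4845195  291.11934662]
```

View pics/p2.png

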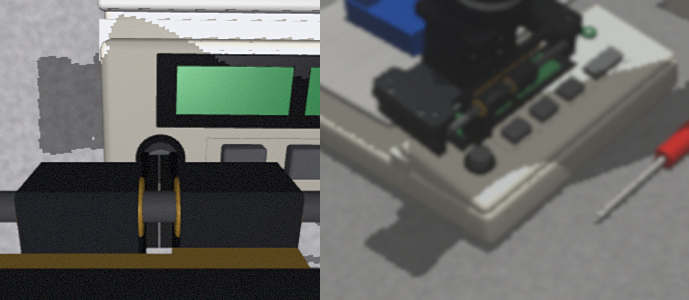

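Laterally the tip is now over the button, but it sits slightly behind the centre. I'll correct that and go down in small steps.

>>> {"op": "play_rows", "data": {
  "targets": [
    {"claw": 1, "linear": [0.2, -0.15, 0.05], "rotation": [0, 0, 0]},
    {"claw": 1, "linear": [0.2, 0, 0], "rotation": [0, 0, 0]},
    {"claw": 1, "linear": [0.15, 0, 0], "rotation": [0, 0, 0]},
    {"claw": 1, "linear": [0.1, 0, 0], "rotation": [0, 0, 0]},
    {"claw": 1, "linear": [0, 0, 0], "rotation": [0, 0, 0]}
  ]
}}

```text
time: 5.23
position: [0.5432, 0.3182, 0.0797]
tool_rot: [1.372, 0.987, -1.153]
ft_force: [-0.1, 0.4, 2.5]
grip_width: 0.003
```

```bash
python3 t.py sp 0
```

```text
5.2333 [0.5431701  0.31817676 0.07968486] [-0.08655115  0.43053099  2.49299571] height over top mm 0.2224389759428632 lateral mm [ 2.21391317 -0.82899922  0.46685544]
delta rows [ 0.00866787 -0.09380306 -0.02226184] tilt err (rot frac) [ 0.          0.0026679  -0.00092629]
```

>>> {"op": "play_rows", "data": {
  "targets": [
    {"claw": 1, "linear": [0.1, 0, 0], "rotation": [0, 0, 0]},
    {"claw": 1, "linear": [0.1, 0, 0], "rotation": [0, 0, 0]},
    {"claw": 1, "linear": [0.1, 0, 0], "rotation": [0, 0, 0]}
  ]
}}

```text
time: 5.48
position: [0.5446, 0.3181, 0.073]
tool_rot: [1.371, 0.986, -1.154]
ft_force: [-2.8, -1.5, 5.1]
grip_width: 0.007
```

```bash
python3 t.py sp 0
```

```text
5.4833 [0.54459086 0.31805566 0.07300182] [-2.75562749 -1.54526045  5.09113051] height over top mm -6.61037272307112 lateral mm [ 2.28878409 -0.77319256  0.48042879]
delta rows [-0.26467241 -0.09610845 -0.01828658] tilt err (rot frac) [ 0.          0.00330238 -0.00105135]
```

>>> {"op": "play_rows", "data": {
  "targets": [
    {"claw": 1, "linear": [0.08, 0, 0], "rotation": [0, 0, 0]},
    {"claw": 1, "linear": [0.04, 0, 0], "rotation": [0, 0, 0]}
  ]
}}

```text
time: 5.65
position: [0.5451, 0.318, 0.0705]
tool_rot: [1.37, 0.985, -1.154]
ft_force: [-2.6, -1.6, 6.1]
grip_width: 0.006
```

>>> {"op": "play_rows", "data": {
  "targets": [
    {"claw": 1, "linear": [-0.3, 0, 0], "rotation": [0, 0, 0]},
    {"claw": 1, "linear": [-0.5, 0, 0], "rotation": [0, 0, 0]},
    {"claw": 1, "linear": [-0.5, 0, 0], "rotation": [0, 0, 0]},
    {"claw": 1, "linear": [0, 0, 0], "rotation": [0, 0, 0]},
    {"claw": 1, "linear": [0, 0, 0], "rotation": [0, 0, 0]}
  ]
}}

```text
time: 6.07
position: [0.5381, 0.3199, 0.1053]
tool_rot: [1.37, 0.986, -1.153]
ft_force: [-0.8, -0.4, -0.3]
grip_width: 0.005
```

```bash
python3 t.py ta .02
```

```text
6.0667 [0.53809551 0.31987432 0.10534683] [-0.77286964 -0.3670434  -0.25384961] height over top mm 30.269705377831997 lateral mm [ 27.05788439 180.09059953   0.68049941]
delta rows [ 0.4468303  -0.21531571  7.27922212] tilt err (rot frac) [ 0.          0.00319162 -0.00135453]
```

>>> {"op": "play_rows", "data": {
  "targets": [
    {"claw": 1, "linear": [0, -0.02, 0.9], "rotation": [0, 0, 0]},
    {"claw": 1, "linear": [0, -0.02, 0.9], "rotation": [0, 0, 0]},
    {"claw": 1, "linear": [0, -0.02, 0.9], "rotation": [0, 0, 0]},
    {"claw": 1, "linear": [0, -0.02, 0.9], "rotation": [0, 0, 0]},
    {"claw": 1, "linear": [0, -0.02, 0.9], "rotation": [0, 0, 0]},
    {"claw": 1, "linear": [0, -0.02, 0.9], "rotation": [0, 0, 0]},
    {"claw": 1, "linear": [0, -0.02, 0.9], "rotation": [0, 0, 0]},
    {"claw": 1, "linear": [0, 0, 0.7], "rotation": [0, 0, 0]},
    {"claw": 1, "linear": [0, 0, 0], "rotation": [0, 0, 0]},
    {"claw": 1, "linear": [0, 0, 0], "rotation": [0, 0, 0]}
  ]
}}

```text
time: 6.9
position: [0.5125, 0.1413, 0.1063]
tool_rot: [1.373, 0.987, -1.146]
ft_force: [-0.6, 0.8, -0.0]
grip_width: 0.005
```

```bash
python3 t.py ta .0
python3 - <<'E'
from h import *
s=get_state();im=get_image("wrist")
print(proj("wrist",[.517,.139,.075],s),proj("wrist",s['position'],s))
cv2.imwrite("pics/p3.png",im[60:420,80:560])
E
```

```text
6.9 [0.51249913 0.14126823 0.10633446] [-0.59449349  0.79585739 -0.03006978] height over top mm 31.65514550677817 lateral mm [1.73439664 1.44863248 0.31031123]
delta rows [ 1.26586271 -0.07058531  0.06489398] tilt err (rot frac) [ 0.          0.0004106  -0.00366347]
[322.91743286 271.69175172] [320.48408387 291.11173767]
```

View pics/p3.png

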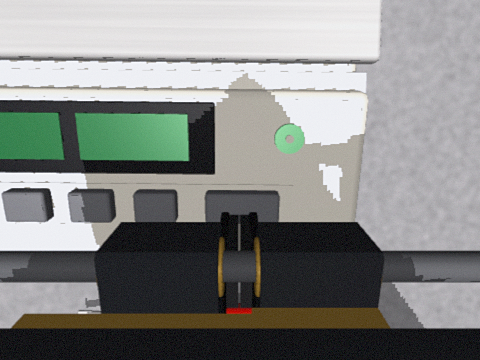

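The tare key spans about x 205–279 in the crop, and the tip at 240 is centred on it. I'll go down to just above it, then press.

>>> {"op": "play_rows", "data": {
  "targets": [
    {"claw": 1, "linear": [0.4, 0, 0.03], "rotation": [0, 0, 0]},
    {"claw": 1, "linear": [0.4, 0, 0], "rotation": [0, 0, 0]},
    {"claw": 1, "linear": [0.25, 0, 0], "rotation": [0, 0, 0]},
    {"claw": 1, "linear": [0.08, 0, 0], "rotation": [0, 0, 0]},
    {"claw": 1, "linear": [0, 0, 0], "rotation": [0, 0, 0]}
  ]
}}

```text
time: 7.37
position: [0.5185, 0.145, 0.0751]
tool_rot: [1.37, 0.994, -1.141]
ft_force: [-0.4, -0.3, 0.3]
grip_width: 0.004
```

```bash
python3 t.py ta 0
```

```text
7.3667 [0.51854131 0.14499281 0.07514435] [-0.42908484 -0.28982769  0.27743973] height over top mm -0.006963430163552032 lateral mm [1.5399399  5.99298901 0.15117642]
delta rows [-0.00124002 -0.03511032  0.24507571] tilt err (rot frac) [ 0.         -0.00207911 -0.0029206 ]
```

>>> {"op": "play_rows", "data": {
  "targets": [
    {"claw": 1, "linear": [-0.05, 0, 0.2], "rotation": [0, 0, 0]},
    {"claw": 1, "linear": [0.05, 0, 0], "rotation": [0, 0, 0]},
    {"claw": 1, "linear": [0.1, 0, 0], "rotation": [0, 0, 0]},
    {"claw": 1, "linear": [0.1, 0, 0], "rotation": [0, 0, 0]}
  ]
}}

```text
time: 7.7
position: [0.5184, 0.1411, 0.0701]
tool_rot: [1.369, 0.996, -1.14]
ft_force: [-3.6, -0.2, 6.3]
grip_width: 0.009
```

```bash
python3 t.py ta 0
```

```text
7.7 [0.51844808 0.14106041 0.07014547] [-3.56685924 -0.18014174  6.26030853] height over top mm -4.989646874018848 lateral mm [0.46524508 2.18959379 0.03566091]
delta rows [-0.19995753 -0.00846289  0.08831285] tilt err (rot frac) [ 0.         -0.00248072 -0.00189026]
```

>>> {"op": "play_rows", "data": {
  "targets": [
    {"claw": 1, "linear": [0.04, 0, 0], "rotation": [0, 0, 0]}
  ]
}}

```text
time: 7.78
position: [0.5185, 0.1411, 0.0693]
tool_rot: [1.368, 0.996, -1.14]
ft_force: [-4.1, 0.3, 5.6]
grip_width: 0.007
```

>>> {"op": "play_rows", "data": {
  "targets": [
    {"claw": 1, "linear": [-0.4, 0, 0], "rotation": [0, 0, 0]},
    {"claw": 1, "linear": [-0.8, 0, 0], "rotation": [0, 0, 0]},
    {"claw": 1, "linear": [-1, 0, 0], "rotation": [0, 0, 0]},
    {"claw": 1, "linear": [-1, 0, 0], "rotation": [0, 0, 0]},
    {"claw": 1, "linear": [-1, 0, 0], "rotation": [0, 0, -0.065]},
    {"claw": 1, "linear": [-0.5, 0, 0], "rotation": [0, 0, -0.065]},
    {"claw": 1, "linear": [0, 0, 0], "rotation": [0, 0, 0]}
  ]
}}

```text
time: 8.37
position: [0.4911, 0.1434, 0.1906]
tool_rot: [1.28, 1.163, -1.295]
ft_force: [1.1, -1.5, -0.1]
grip_width: 0.008
```

```bash
python3 t.py pp 0.06;  python3 - <<'E'
from h import *
im=cv2.resize(get_image("side")[180:380,220:420],(600,600),interpolation=cv2.INTER_CUBIC)
cv2.imwrite("pics/s2.png",im)
E
```

```text
8.3667 [0.49107237 0.14343924 0.19060492] [ 1.13580723 -1.45376603 -0.08324858] height over top mm 46.60491558278188 lateral mm [-15.92762982 310.43923875   0.        ]
delta rows [-0.51532335  1.93236183 12.28370634] tilt err (rot frac) [-0.          0.00202248  0.00610072]
```

View pics/s2.png

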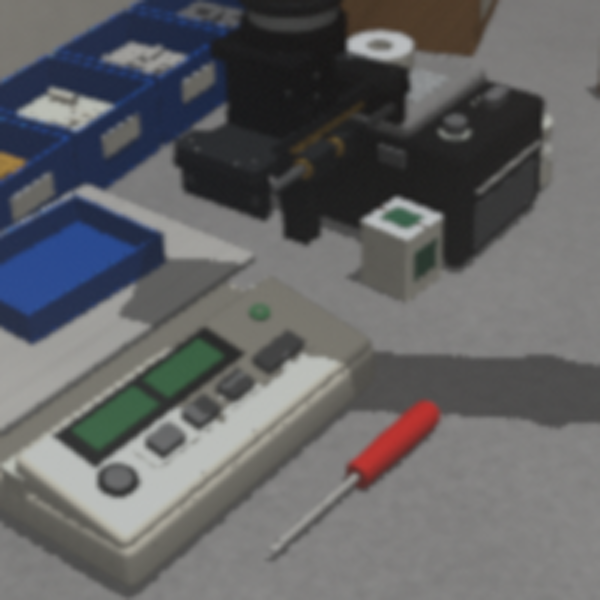

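The power button is visibly lower, the scale hasn't moved and the tare key is up. I'll move on to the printer.

>>> {"op": "play_rows", "data": {
  "targets": [
    {"claw": 1, "linear": [-0.4, 0.15, 0.9], "rotation": [0, 0, 0]},
    {"claw": 1, "linear": [-0.2, 0.15, 0.9], "rotation": [0, 0, 0]},
    {"claw": 1, "linear": [0, 0.15, 0.9], "rotation": [0, 0, 0]},
    {"claw": 1, "linear": [0, 0.15, 0.9], "rotation": [0, 0, 0]},
    {"claw": 1, "linear": [0, 0.15, 0.9], "rotation": [0, 0, 0]},
    {"claw": 1, "linear": [0, 0.15, 0.9], "rotation": [0, 0, 0]},
    {"claw": 1, "linear": [0, 0.15, 0.9], "rotation": [0, 0, 0]},
    {"claw": 1, "linear": [0, 0.15, 0.9], "rotation": [0, 0, 0]},
    {"claw": 1, "linear": [0, 0.15, 0.9], "rotation": [0, 0, 0]},
    {"claw": 1, "linear": [0, 0.15, 0.9], "rotation": [0, 0, 0]}
  ]
}}

```text
time: 9.25
position: [0.4985, -0.0796, 0.1991]
tool_rot: [1.266, 1.16, -1.265]
ft_force: [-0.1, -0.3, 0.4]
grip_width: 0.003
```

```bash
python3 t.py pp 0.03
```

```text
9.25 [ 0.49845283 -0.07955093  0.19912983] [-0.14828984 -0.27347828  0.35243722] height over top mm 55.12982806802888 lateral mm [-8.54716714 87.44906666  0.        ]
delta rows [1.03140899 0.61193384 3.45322675] tilt err (rot frac) [ 0.          0.00400261 -0.00463651]
```

>>> {"op": "play_rows", "data": {
  "targets": [
    {"claw": 1, "linear": [0, 0.2, 0.85], "rotation": [0, 0, 0]},
    {"claw": 1, "linear": [0, 0.2, 0.85], "rotation": [0, 0, 0]},
    {"claw": 1, "linear": [0.2, 0.2, 0.85], "rotation": [0, 0, 0]},
    {"claw": 1, "linear": [0.4, 0, 0.7], "rotation": [0, 0, 0]},
    {"claw": 1, "linear": [0, 0, 0], "rotation": [0, 0, 0]},
    {"claw": 1, "linear": [0, 0, 0], "rotation": [0, 0, 0]}
  ]
}}

```text
time: 9.75
position: [0.5019, -0.1672, 0.1803]
tool_rot: [1.266, 1.149, -1.266]
ft_force: [-0.3, 0.7, 0.5]
grip_width: 0.009
```

```bash
python3 t.py pp 0.0;python3 - <<'E'
from h import *
s=get_state();im=get_image("wrist")
print(proj("wrist",[.507,-.167,.144],s),proj("wrist",[.501,-.241,.14],s))
cv2.imwrite("pics/p4.png",im[60:420,80:560])
E
```

```text
9.75 [ 0.50191133 -0.16722138  0.1803421 ] [-0.30955508  0.65911578  0.46134883] height over top mm 36.34210429142834 lateral mm [-5.08866765 -0.22138096  0.        ]
delta rows [ 1.455911    0.18187849 -0.04416686] tilt err (rot frac) [ 0.          0.00815689 -0.00886301]
[318.44561113 259.76500247] [435.77253885 257.21663638]
```

View pics/p4.png

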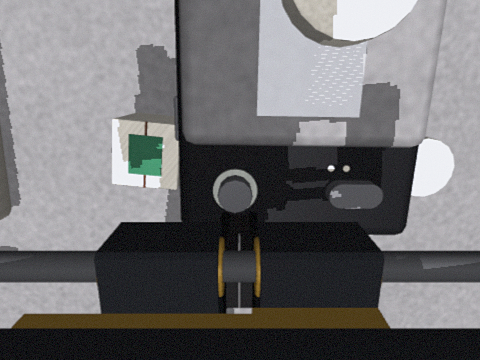

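The wrist view shows the power button top at about (316,255) full-frame and the feed button at about (437,255), each within 3 mm of the estimate. The remaining shift to the power button is about 8 mm forward and 36 mm down.

>>> {"op": "play_rows", "data": {
  "targets": [
    {"claw": 1, "linear": [0.3, 0.28, -0.1], "rotation": [0, 0, 0]},
    {"claw": 1, "linear": [0.4, 0, -0.08], "rotation": [0, 0, 0]},
    {"claw": 1, "linear": [0.35, 0, -0.05], "rotation": [0, 0, 0]},
    {"claw": 1, "linear": [0.1, 0, 0], "rotation": [0, 0, 0]},
    {"claw": 1, "linear": [0, 0, 0], "rotation": [0, 0, 0]}
  ]
}}

```text
time: 10.22
position: [0.5107, -0.1556, 0.149]
tool_rot: [1.26, 1.153, -1.258]
ft_force: [-0.3, -1.0, 0.9]
grip_width: 0.0
```

```bash
sed -i "s/pp=z\['pp'\],fe=z\['fe'\]/pp=np.array([.5095,-.166,.144]),fe=np.array([.5022,-.2415,.14])/" t.py; python3 t.py pp 0
```

```text
10.2167 [ 0.51067867 -0.15561337  0.14897615] [-0.32315066 -0.96008254  0.89295224] height over top mm 4.976147464599761 lateral mm [ 1.17866511 10.38663483  0.        ]
delta rows [ 0.20410828 -0.01968917  0.41521767] tilt err (rot frac) [ 0.          0.00816635 -0.00986849]
```

>>> {"op": "play_rows", "data": {
  "targets": [
    {"claw": 1, "linear": [0, 0, 0.4], "rotation": [0, 0, 0]},
    {"claw": 1, "linear": [0, 0, 0], "rotation": [0, 0, 0]},
    {"claw": 1, "linear": [0, 0, 0], "rotation": [0, 0, 0]}
  ]
}}

```text
time: 10.47
position: [0.51, -0.1653, 0.1487]
tool_rot: [1.258, 1.155, -1.257]
ft_force: [0.5, 0.5, -0.7]
grip_width: 0.004
```

```bash
python3 t.py pp 0
```

```text
10.4667 [ 0.50999075 -0.16528544  0.14866188] [ 0.47391031  0.53240522 -0.67369791] height over top mm 4.661878480090975 lateral mm [0.49074876 0.71455667 0.        ]
delta rows [ 0.18655068 -0.02031107  0.02759645] tilt err (rot frac) [ 0.          0.00787004 -0.00941115]
```

>>> {"op": "play_rows", "data": {
  "targets": [
    {"claw": 1, "linear": [0.12, 0, 0], "rotation": [0, 0, 0]},
    {"claw": 1, "linear": [0.1, 0, 0], "rotation": [0, 0, 0]},
    {"claw": 1, "linear": [0.1, 0, 0], "rotation": [0, 0, 0]},
    {"claw": 1, "linear": [0.1, 0, 0], "rotation": [0, 0, 0]}
  ]
}}

```text
time: 10.8
position: [0.5107, -0.1663, 0.1398]
tool_rot: [1.26, 1.152, -1.257]
ft_force: [-1.3, 1.0, 4.7]
grip_width: 0.006
```

```bash
python3 t.py pp 0
```

```text
10.8 [ 0.51066543 -0.16631489  0.13978332] [-1.26171533  1.00844398  4.69799873] height over top mm -4.216676661557283 lateral mm [ 1.16543335 -0.31489044  0.        ]
delta rows [-0.16952912 -0.04462746 -0.00697642] tilt err (rot frac) [ 0.          0.00823447 -0.01048012]
```

>>> {"op": "play_rows", "data": {
  "targets": [
    {"claw": 1, "linear": [0.1, 0, 0], "rotation": [0, 0, 0]},
    {"claw": 1, "linear": [0.1, 0, 0], "rotation": [0, 0, 0]},
    {"claw": 1, "linear": [0, 0, 0], "rotation": [0, 0, 0]}
  ]
}}

```text
time: 11.05
position: [0.5107, -0.1663, 0.1357]
tool_rot: [1.259, 1.152, -1.257]
ft_force: [0.5, -0.1, 0.7]
grip_width: 0.009
```

>>> {"op": "play_rows", "data": {
  "targets": [
    {"claw": 1, "linear": [-0.4, 0, 0], "rotation": [0, 0, 0]},
    {"claw": 1, "linear": [-0.6, 0, 0], "rotation": [0, 0, 0]},
    {"claw": 1, "linear": [0, -0.05, 0.9], "rotation": [0, 0, 0]},
    {"claw": 1, "linear": [0, -0.05, 0.9], "rotation": [0, 0, 0]},
    {"claw": 1, "linear": [0, 0, 0.9], "rotation": [0, 0, 0]},
    {"claw": 1, "linear": [0, 0, 0], "rotation": [0, 0, 0]},
    {"claw": 1, "linear": [0, 0, 0], "rotation": [0, 0, 0]}
  ]
}}

```text
time: 11.63
position: [0.5046, -0.2346, 0.1655]
tool_rot: [1.257, 1.149, -1.251]
ft_force: [-0.6, 0.9, 0.3]
grip_width: 0.006
```

```bash
python3 t.py fe 0
```

```text
11.6333 [ 0.50464877 -0.23460385  0.16553719] [-0.56866951  0.93388771  0.26848203] height over top mm 25.537194389955026 lateral mm [2.4487662  6.89615028 0.        ]
delta rows [ 1.02374859 -0.10026291  0.26647475] tilt err (rot frac) [ 0.          0.00959484 -0.01330368]
```

>>> {"op": "play_rows", "data": {
  "targets": [
    {"claw": 1, "linear": [0.2, -0.08, 0.28], "rotation": [0, 0, 0]},
    {"claw": 1, "linear": [0.3, 0, 0], "rotation": [0, 0, 0]},
    {"claw": 1, "linear": [0.2, 0, 0], "rotation": [0, 0, 0]},
    {"claw": 1, "linear": [0, 0, 0], "rotation": [0, 0, 0]},
    {"claw": 1, "linear": [0, 0, 0], "rotation": [0, 0, 0]}
  ]
}}

```text
time: 12.05
position: [0.5026, -0.2401, 0.1462]
tool_rot: [1.256, 1.151, -1.249]
ft_force: [-0.4, 0.1, 0.2]
grip_width: 0.004
```

```bash
python3 t.py fe 0
```

```text
12.05 [ 0.5026114  -0.24013628  0.14622658] [-0.36241799  0.05604987  0.18685898] height over top mm 6.226580630653622 lateral mm [0.41140293 1.363719   0.        ]
delta rows [ 0.24950909 -0.0180085   0.05195928] tilt err (rot frac) [ 0.          0.0090762  -0.01322551]
```

>>> {"op": "play_rows", "data": {
  "targets": [
    {"claw": 1, "linear": [0.15, 0, 0], "rotation": [0, 0, 0]},
    {"claw": 1, "linear": [0.1, 0, 0], "rotation": [0, 0, 0]},
    {"claw": 1, "linear": [0.1, 0, 0], "rotation": [0, 0, 0]},
    {"claw": 1, "linear": [0.1, 0, 0], "rotation": [0, 0, 0]}
  ]
}}

```text
time: 12.38
position: [0.5031, -0.2393, 0.1353]
tool_rot: [1.253, 1.152, -1.248]
ft_force: [-1.9, 1.2, 6.9]
grip_width: 0.003
```

```bash
python3 t.py fe 0
```

```text
12.3833 [ 0.50310834 -0.23930042  0.13530223] [-1.86411741  1.22284169  6.877867  ] height over top mm -4.697766648030871 lateral mm [0.90833547 2.1995772  0.        ]
delta rows [-0.1871069  -0.0268524   0.09295977] tilt err (rot frac) [ 0.          0.00967651 -0.01300481]
```

>>> {"op": "play_rows", "data": {
  "targets": [
    {"claw": 1, "linear": [0.04, 0, 0], "rotation": [0, 0, 0]}
  ]
}}

```text
time: 12.47
position: [0.5031, -0.2393, 0.1348]
tool_rot: [1.253, 1.152, -1.248]
ft_force: [-3.1, 1.0, 6.6]
grip_width: 0.002
```

>>> {"op": "play_rows", "data": {
  "targets": [
    {"claw": 1, "linear": [-0.4, 0, 0], "rotation": [0, 0, 0]},
    {"claw": 1, "linear": [-0.8, 0, 0], "rotation": [0, 0, 0]},
    {"claw": 1, "linear": [-1, 0, 0], "rotation": [0, 0, 0]},
    {"claw": 1, "linear": [-0.8, -0.8, 0], "rotation": [0, 0, 0]},
    {"claw": 1, "linear": [0, -0.8, 0], "rotation": [0, 0, 0]},
    {"claw": 1, "linear": [0, 0, 0], "rotation": [0, 0, 0]},
    {"claw": 1, "linear": [0, 0, 0], "rotation": [0, 0, 0]}
  ]
}}

```text
time: 13.05
position: [0.4628, -0.234, 0.2147]
tool_rot: [1.253, 1.151, -1.243]
ft_force: [0.4, -0.4, 0.5]
grip_width: 0.009
```

Run:
```python
from h import *
s=get_state();print(s['time'],s['position'],s['ft_force'])
w=get_image("wrist");sd=get_image("side")[180:380,220:420]
cv2.imwrite("pics/f.png",np.hstack([w[40:340,120:480],cv2.resize(sd,(300,300),interpolation=cv2.INTER_CUBIC)]))
```

```text
13.05 [ 0.46283457 -0.23395039  0.21467383] [ 0.44643521 -0.37465529  0.46813538]
```

View pics/f.png

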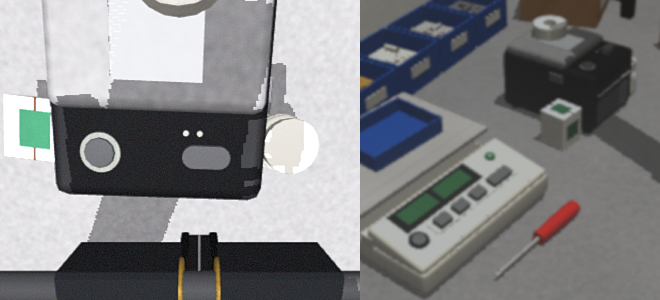

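The final view shows both power buttons in, the feed and tare keys up, nothing shifted, and the gripper clear.

```bash
python3 -c "
from bench import *
print(close_job())"
```

```text
the job is handed in; nothing more can be done
None
```

All four buttons were pressed in the required order with the shut fingertips, and I handed the job in at about 13 s of the 64 s allowed. The hand-in reports no verdict.

| Button | Press depth (fingertip) | Force while pressing | Needed |
|---|---|---|---|
| Scale power | about 9 mm | about 7 N | 4 mm |
| Tare key | about 5–6 mm | about 7 N | 3 mm |
| Printer power | about 8 mm | about 5 N, read at 4 mm | 4 mm |
| Feed button | about 5 mm | about 7 N | 3 mm |

The depths and forces come from the fingertip position and the wrist force, since the button positions can't be read directly.

My last pictures showed both power buttons down and the tare key and feed button up. The scale, printer and the loose things in view had not visibly moved. The tape and the carton of screws were outside that last view, but the arm never worked near them. The gripper ended clear at 0.21 m, with under 1 N at the wrist.

- **Sideways drift:** the tip drifted 6–14 mm sideways on three of the four approaches. I corrected it each time before pressing.
- **Position estimates:** the wrist and side camera estimates differed by 3–9 mm, and close-up looks settled it for all but the feed button, which I placed from the close view over the printer's power button.

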